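Put the soil specimen into the moisture cabinet and latch its door

TASK

Set the specimen that stands on the bench upright on the free front part of the moisture cabinet's pulled-out tray, slide the tray fully home, then push the door shut until its latch snaps in behind the strike. Press the door home steadily: do not slam it or force it with more than about 27 N, do not drop or tip a specimen, and leave the other things on the bench where they are.

Things in the scene. Friction and masses are not known exactly. Their poses are not given: they have to be found in the camera images.
- cabinet: moisture cabinet fixed to the bench, grey steel, window in the roof, 240 deep (x) x 300 wide (y) x 130 high; origin on the bench under its centre; its x axis points from the open front to the back (front plane at x = -120), y to the left seen from the robot. A soft gasket on the front, on the latch side, stands 11 proud: 2.5 N per mm.
- door (a joint): door angle, rad: 0 = square with the cabinet, gasket lightly touched (it must be squeezed a little below 0 to latch), growing as the free (right) edge swings out to the robot and on to the left; 2 is wide open. Glazed aluminium door 300 wide, 22 thick, from 10 to 130 above the bench. At angle a it extends from the hinge along (-sin a, -cos a) of the cabinet's x, y; its outer face looks along (-cos a, sin a). Stiff hinge (0.15 N m), stays where left.
- door_hinge (a point): point on the vertical hinge axis, at the cabinet's front left edge, at the height of the door's top edge (130). The axis lies in mid-thickness of the door: the outer face is 11 outside it.
- door_push (a point): point on the door's outer face where one pushes: 250 from the hinge axis, 117 above the bench, on the plain flat top rail (height 104 to 130) near the latch. Below the rail a bar handle stands 35 out of the face, 268 from the hinge, heights 27 to 83. The door weighs 0.7 kg.
- bolt (a joint): how far (m) the latch bolt is pushed back into its case: 0 = fully out, at most 0.0095. Sprung steel bolt (3 N out, 6.5 N in) with a 45 degree bevel, in a case on the door's inner face by its free edge. Closing, it meets the strike at a door angle of 0.025 to 0.045, is driven back 7 mm, and jumps out behind it between -0.004 and -0.023, where exactly is not known.
- strike_lip (a point): inner edge of the steel strike inside the cabinet's right wall, 62 above the bench; its depth is adjustable by some mm, and this reading is not exact enough to tell where the latch snaps. Pushing at door_push takes 9-14 N to ride up, less as the flat tip (2 wide) slides over the lip (5 wide), then 8-22 N to squeeze the gasket until it snaps; it then holds the door there.
- tray (a joint): how far (m) the sliding tray is pulled out of the cabinet, 0 = fully home against its stop; it slides along the cabinet's x axis and drags with about 2 N
- tray_floor (a point): point on the tray's floor (30 above the bench), on its centre line, 50 behind its front plate; axes as the cabinet. The tray is a flat perforated steel tray, 236 wide (y), inside -47 to +132 in x and -115 to +115 in y about this point; side rims rise 7 above the floor, front plate 42 above the floor.
- tray_pull (a point): middle of the tray's pull, a round horizontal bar 8 thick and 90 long (along y) 42 in front of the front plate, 66 above the bench; home, its front stands 14 out of the cabinet front, inside the hollow of the door
- specimen_mid (a point): centre (half height) of the specimen on the bench to be put away: steel ring full of soil with a porous disc on top, a plain cylinder 54 in diameter and 32 high, about 0.2 kg, standing upright right of the cabinet
- stored_front_mid (a point): centre (half height) of an identical specimen already standing on the front right part of the tray; the front left part is free
- stored_back_mid (a point): centre (half height) of another identical specimen already standing far back on the tray
- specimen: the same specimen to be put away: origin under its centre, z up its axis
- spare_ring: empty steel cutting ring, outside diameter 72, 24 high, nothing in it; origin under its centre (bystander, sizes in mm)
- weight: brass knob weight, 64 diameter, 54 high; origin under its centre (bystander, sizes in mm)
- wash_bottle: white plastic bottle, 64 diameter, 160 high; origin under its centre (bystander, sizes in mm)
- knife: trimming spatula lying flat; origin under it (bystander, sizes in mm)
- spanner: open-ended spanner lying flat, left of the cabinet; origin under it (bystander, sizes in mm)
- dish: white ceramic dish, 90 diameter, 30 high; origin under its centre (bystander, sizes in mm)
- stone: porous stone, flat grey disc 60 diameter, 12 high; origin under its centre (bystander, sizes in mm)

How it is judged (in metres and radians):
On the way, in this order (a step that is already met when the one before it is completed fails the run):
1. the specimen stands upright on the tray, let go (x of specimen_mid in the frame of tray_floor between -0.045 and 0.13 m and y of specimen_mid in the frame of tray_floor between -0.11 and 0.11 m and z of specimen_mid in the frame of tray_floor between 0.01 and 0.022 m and angle between specimen_mid's own z axis and vertical below 0.15 rad and linear speed of specimen below 0.03 m/s and contact force between the fingers and specimen below 0.1 N), for 0.2 s.
2. the tray is home with the specimen upright on it (value of joint tray below 0.005 m and x of specimen_mid in the frame of tray_floor between -0.045 and 0.13 m and y of specimen_mid in the frame of tray_floor between -0.11 and 0.11 m and z of specimen_mid in the frame of tray_floor between 0.01 and 0.022 m and angle between specimen_mid's own z axis and vertical below 0.15 rad), for 0.2 s.
3. the door is shut and the bolt has snapped out behind the strike (value of joint door below 0.02 rad and value of joint bolt below 0.002 m), for 0.2 s.
At the end, for the whole second after the job is handed in: The door is at an angle below 0.02 rad with its bolt out (pushed back less than 2 mm), so it stays shut by itself; the tray is within 5 mm of home; the specimen and both stored ones stand upright (within 0.15 rad) on the tray floor; all at rest and let go (all of step 2 and all of step 3 and x of stored_front_mid in the frame of tray_floor between -0.045 and 0.13 m and y of stored_front_mid in the frame of tray_floor between -0.11 and 0.11 m and z of stored_front_mid in the frame of tray_floor between 0.01 and 0.022 m and angle between each of stored_front_mid, stored_back_mid's own z axis and vertical below 0.15 rad and x of stored_back_mid in the frame of tray_floor between -0.045 and 0.13 m and y of stored_back_mid in the frame of tray_floor between -0.11 and 0.11 m and z of stored_back_mid in the frame of tray_floor between 0.01 and 0.022 m and linear speed of specimen below 0.03 m/s and contact force between the fingers and specimen below 0.1 N and velocity of joint door between -0.05 and 0.05 rad/s); the robot touches nothing.
It fails at once if the door is forced with more than 27 N as it closes (value of joint door below 0.3 rad and contact force between any of the arm, the fingers and door above 27 N).
It fails at once if the door is slammed (over 1.5 rad/s when nearly shut) (value of joint door below 0.12 rad and velocity of joint door below -1.5 rad/s).
It fails at once if the specimen is dropped or knocked (over 0.5 m/s while not held) (contact force between the fingers and specimen below 0.1 N and linear speed of specimen above 0.5 m/s).
It fails at once if a specimen is tipped over (angle between any of specimen_mid, stored_front_mid, stored_back_mid's own z axis and vertical above 0.6 rad).
It fails at once if another thing on the bench is shifted by more than 30 mm (distance of any of spare_ring, weight, wash_bottle, knife, spanner, dish, stone from where it was at the start of the episode above 0.03 m).
It also fails if it takes over 72 s, if anything falls off the work surface, if the arm or the gripper's body presses on something with over 40 N, if the wrist force passes 120 N, or if a joint passes its speed limit or range.

ROBOT

A 7-joint arm with a two-finger parallel gripper is mounted at the origin on the work surface. World frame = base frame: x ahead of the robot, y to its left, z up, the work surface at z = 0. Lengths are in mm, angles in degrees, forces in N, time in s.
With the tool pointing down it reaches from about 425 to 975 mm from the base axis. Payload 16.7 kg.
Tool frame: the origin (TCP) lies midway between the tips of the shut fingers; the grasp point (between the pads) lies env.pinch_z behind it (env.pinch_z is the distance from the TCP to the grasp point, in mm); z points along the fingers, y is the line along which they close (so a half turn about z gives the same grasp; the last joint's range is limited). The gripper opens to 85 mm and grips with 20 to 120 N. Pads are 22 mm wide; open, the fingers measure 114 mm over their backs; the gripper's body (76 mm by 85 mm) begins 54 mm behind the grasp point. The pads swing forward as they close: fully open they stand 13 mm farther back than shut.
Start: joints at [-77.779, 24.414, 4.234, 92.017, -1.954, 63.644, -3.845], TCP at [239.556, 631.022, 231.302] pointing down, gripper open.
Joint ranges: [-163.25, 163.25], [-28.42, 122.38], [-70.27, 78.77], [12.13, 141.07], [-58.53, 238.53], [9.26, 117.41], [-156.51, 156.51]. Speed limits (degrees/s): [108.29, 108.29, 136.94, 136.94, 172.46, 172.46, 172.46].

INTERFACE

Orientations are given as [roll, pitch, yaw] about the fixed x, y, z axes, in that order (R = Rz(yaw) Ry(pitch) Rx(roll)).
In Python, from cell import env gives the robot as it stands. The module is installed in compiled form; this text tells all that it offers. Calls block until the motion is done:
- env.movep(position, orientation): joint-space move of the TCP to a pose.
- env.move_straight(position, rate=150, ori=None): straight line of the TCP; ori=None keeps the orientation; rate is the mean speed in mm/s.
- env.set_joints(angles): joint-space move.
- env.ungrasp() and env.close_gripper(force=None): open the fingers fully, or close them until they stop; force is the grip in N (None keeps the last).
- env.pause(seconds).
- env.ik(position, orientation): joint angles nearest the present ones, or None.
- env.grab_frame(name): name is "scene" or "top" or "wrist"; returns the picture (480x640x3 uint8, red, green, blue); there is no depth.
- env.camera_model(name): a dict with "fx", "fy", "cx", "cy" (pixels), "R" (3x3) and "t" (3): a world point X has camera coordinates R X + t. Camera axes: x right, y down, z forward; pixel columns grow to the right and rows downward; lengths in mm; the calibration is good to about 2 mm. A picture is of the moment at which its call begins: read the wrist's pose just before it. camera_model takes no time and is no camera call; for the wrist camera it gives the pose at the moment of the call.
A pose or a line that the arm cannot do raises env.PlanningError and nothing moves.
- env.sign_off(): hands the job in; it is judged then, once.
Readings, each from a call of its own:
- env.current_time_s(): time.
- env.current_joint_positions(): joint angles.
- env.current_joint_vel(): joint speeds.
- env.current_tau(): joint torques, N m.
- env.current_tool_pos(): TCP position.
- env.current_tool_rot(): TCP orientation.
- env.current_wrist_force(): force on the tool from outside, world axes, zero at the start.
- env.current_moment(): the same for the moment, N m.
- env.current_gripper_width(): finger opening in mm.
- env.current_grasp_force(): force on a finger pad.
Only numpy, scipy, OpenCV 4.12 (cv2) and the standard library are available. Lean on these libraries where they do the work, as an engineer would, in place of code of your own. Each camera call takes 0.05 s, during which the arm holds its last target. There are 200 camera calls.

## Working session

There is one attempt and no reset: what is moved stays moved. The work goes in short steps, each a Python script; the robot and the scene stay as the last script left them, time stands still between calls to the robot, and variables do not carry over. Pictures are saved under pics/ and viewed, at most 10 in all, crops included, and the job is handed in when it is done.

```bash
ls; mkdir -p pics; cat > h.py <<'E'
import numpy as np, cv2
from cell import env
def snap(cam,fn):
    m=env.camera_model(cam); im=env.grab_frame(cam); cv2.imwrite('pics/'+fn+'.png',im[:,:,::-1]); np.savez('pics/'+fn+'.npz',**{k:np.array(v) for k,v in m.items()})
    return im,m
def load(fn): return dict(np.load('pics/'+fn+'.npz'))
def ray(m,u,v):
    R=np.array(m['R']);t=np.array(m['t']);d=R.T@np.array([(u-m['cx'])/m['fx'],(v-m['cy'])/m['fy'],1.]);return -R.T@t,d/np.linalg.norm(d)
def onz(m,u,v,z):
    o,d=ray(m,u,v);return o+d*(z-o[2])/d[2]
def tri(rays):
    A=0;b=0
    for o,d in rays:
        P=np.eye(3)-np.outer(d,d);A=A+P;b=b+P@o
    x=np.linalg.solve(A,b);return x,[np.linalg.norm(np.cross(x-o,d)) for o,d in rays]
def proj(m,X):
    c=np.array(m['R'])@np.array(X)+np.array(m['t']);return m['fx']*c[0]/c[2]+m['cx'],m['fy']*c[1]/c[2]+m['cy']
E
python3 - <<'E'
from h import *
for c in('scene','top'):
    im,m=snap(c,c+'0'); print(c,m)
print(env.pinch_z,env.current_time_s(),env.current_tool_rot())
E
```

```text
pics
scene {'fx': 478.9201143495914, 'fy': 478.9201143495914, 'cx': 331.7153532548777, 'cy': 231.25603154935916, 'R': array([[ 0.72445165,  0.68928544, -0.0074423 ],
       [ 0.40930455, -0.43882364, -0.79993975],
       [-0.55465268,  0.5764715 , -0.60003418]]), 't': array([-384.95383256, -155.66471628, 1694.03044355])}
top {'fx': 537.3265337123124, 'fy': 537.3265337123124, 'cx': 325.6491098062685, 'cy': 243.04215365458424, 'R': array([[-0.12225083, -0.99249352, -0.00336979],
       [-0.97151194,  0.12035956, -0.20415223],
       [ 0.20302535, -0.02168398, -0.97893335]]), 't': array([  42.22434987,  579.26206235, 1346.36302917])}
18.700000000000003 0.1 [-1.79933964e+02  3.42785824e-03  1.59209549e+02]
```

View pics/scene0.png

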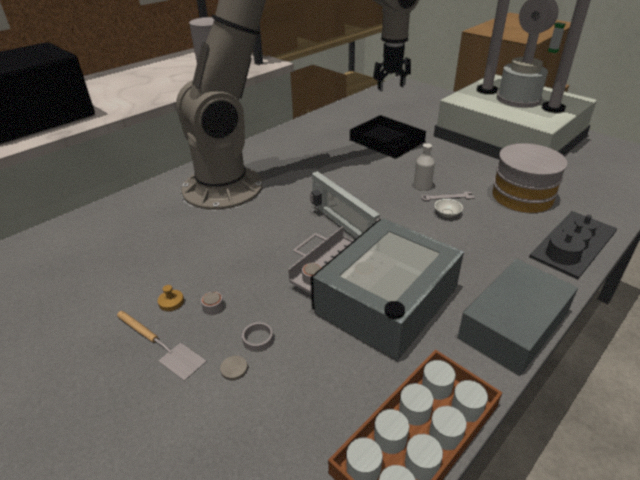

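View pics/top0.png

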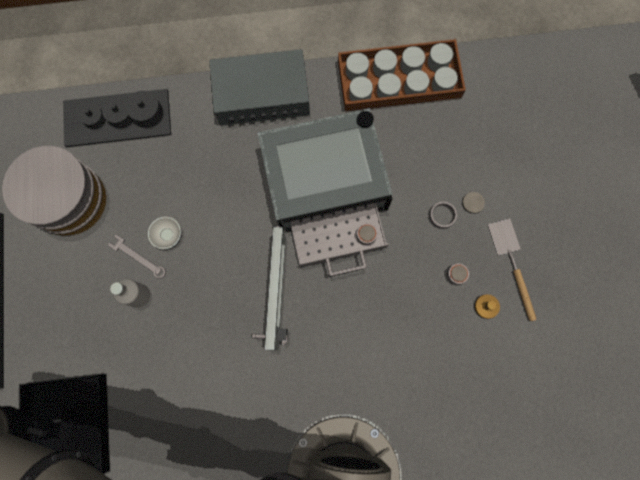

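The scene view shows the specimen at (211,301). The tray is pulled out at about (325,265) with a stored specimen at (312,270), and the door stands open at about (345,205). In the top view the specimen is at (459,273), the stored one at (366,233), the pull at (347,265), and the door runs (278,230)-(270,348). I'll enlarge the top view.

```bash
python3 - <<'E'
from h import *
im=cv2.imread('pics/top0.png')[100:360,235:485]
cv2.imwrite('pics/topc.png',cv2.resize(im,None,fx=2.3,fy=2.3,interpolation=cv2.INTER_CUBIC))
a,b=load('scene0'),load('top0')
print('spec',tri([ray(a,211,298),ray(b,459,273)]),onz(b,459,273,32))
print('stored',tri([ray(a,312,269),ray(b,366,233)]),onz(b,366,233,62))
for p in[(258,132),(372,114),(389,185),(275,215)]:print(p,onz(b,*p,130))
for p in[(278,229),(270,348)]:print('door',onz(b,*p,130))
E
```

```text
spec (array([ 462.40015732, -368.11565237,   34.0022085 ]), [np.float64(0.23367311434045496), np.float64(0.2336731143405101)]) [ 462.51230592 -368.84268987   32.        ]
stored (array([ 593.02509033, -137.86108103,   61.53416898]), [np.float64(0.5894743325186124), np.float64(0.5894743325183627)]) [ 593.30845216 -137.36578719   62.        ]
(258, 132) [879.44544847 110.76594675 130.        ]
(372, 114) [ 892.57638846 -189.9069269   130.        ]
(389, 185) [ 695.191239   -205.64372347  130.        ]
(275, 215) [652.56878991  89.90293314 130.        ]
door [615.71363324  86.18892448 130.        ]
door [327.82121557 135.57434853 130.        ]
```

View pics/topc.png

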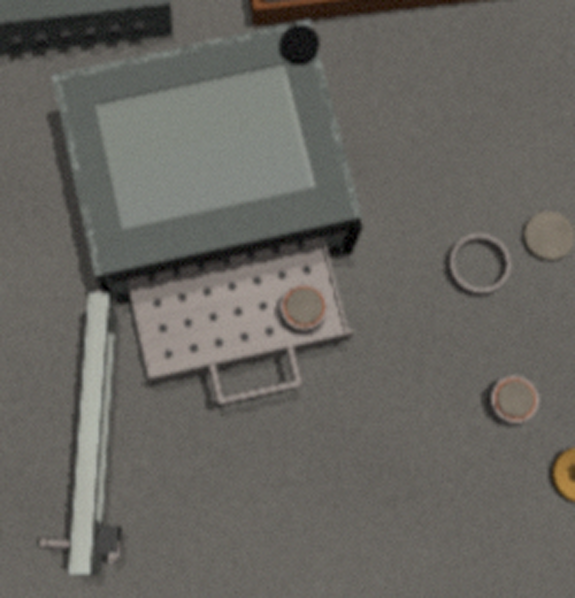

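The crop shows the roof corners at crop pixels (55,75), (320,25), (358,218) and (97,275), and the tray front plate's top edge from (150,378) to (350,333). The pull bar runs (220,400)-(298,384), and the door's top edge (99,293)-(80,573). The front left of the tray is free.

```bash
cat >> h.py <<'E'
def fitcab(pts):  # roof corners BL,BR,FR,FL (x back, y left)
    P=np.array(pts)[:,:2]; Q=np.array([[120,150],[120,-150],[-120,-150],[-120,150.]])
    p=P-P.mean(0); th=np.arctan2((Q[:,0]*p[:,1]-Q[:,1]*p[:,0]).sum(),(Q*p).sum())
    c,s=np.cos(th),np.sin(th);R=np.array([[c,-s],[s,c]]); return P.mean(0),th,R,(P-P.mean(0))@R-Q
E
python3 - <<'E'
from h import *
b=load('top0');f=lambda u,v,z:onz(b,u/2.3+235-.3,v/2.3+100-.3,z)
c,th,R,e=fitcab([f(55,75,130),f(320,25,130),f(358,218,130),f(97,275,130)])
print(c,np.degrees(th),e.round(1))
cab=lambda p:((p[:2]-c)@R).round(1)
for n,p in dict(doorh=f(99,293,130),doorf=f(80,573,130),plL=f(150,378,72),plR=f(350,333,72),puL=f(220,400,70),puR=f(298,384,70),stored=np.array([593.2,-137.6]),spec=np.array([462.4,-368.5])).items():print(n,cab(p),p[:2].round(1))
E
```

```text
[772.72512827 -51.43400333] 4.581684134782676 [[-1.8  1.7]
 [-3.1 -4.4]
 [ 5.3  4.8]
 [-0.3 -2.1]]
doorh [-140.6  149.5] [620.7  86.3]
doorf [-430.2  223.5] [326. 137.]
plL [-233.5  114.1] [530.9  43.6]
plR [-228.5 -116.5] [ 554.3 -185.8]
puL [-273.3   42.3] [496.9 -31.1]
puR [-273.2  -46.8] [ 504.1 -119.9]
stored [-185.8  -71.6] [ 593.2 -137.6]
spec [-334.7 -291.3] [ 462.4 -368.5]
```

Sizes check out: pull length 89 (90 given), door 299 (300), and plate to pull 42. The door angle is about 1.82. Next I'll look with the wrist camera over the tray and then the specimen.

```bash
cat >> h.py <<'E'
C=np.array([772.7,-51.4]);TH=np.radians(4.58)
def w(x,y,z): 
    c,s=np.cos(TH),np.sin(TH);return [C[0]+c*x-s*y,C[1]+s*x+c*y,z]
def tocab(p):
    c,s=np.cos(TH),np.sin(TH);d=np.array(p[:2])-C;return np.array([c*d[0]+s*d[1],-s*d[0]+c*d[1]])
Y0=np.degrees(TH)
E
python3 - <<'E'
from h import *
for Y in(Y0,Y0+180,Y0-180):
    for p in(w(-210,0,330),[462.4,-368.5,250],[462.4,-368.5,5]):
        j=env.ik(p,[180,0,Y]);print(Y,None if j is None else np.round(j))
E
```

```text
4.58 [-49.  16.  61. 101. -15.  72. -69.]
4.58 [-17.  31.  70. 104. -31.  67. -23.]
4.58 [ -8.  51.  58. 114. -58.  51.  -3.]
184.58 [-39.  12.  48. 101. -10.  71. 105.]
184.58 [ 46.  17. -17. 101.   5.  63. 122.]
184.58 [ 10.  37.  30. 113. -29.  37. 153.]
-175.42 [-39.  12.  48. 101. -10.  71. 105.]
-175.42 [ 46.  17. -17. 101.   5.  63. 122.]
-175.42 [ 10.  37.  30. 113. -29.  37. 153.]
```

```bash
python3 - <<'E'
from h import *
a=[]
for n,p in(('w1',w(-260,0,360)),('w2',[430,-368.5,250])):
    env.movep(p,[180,0,Y0]);im,m=snap(n and 'wrist',n);a.append(im[:,:,::-1])
    print(n,env.current_time_s(),np.round(env.current_joint_positions()),proj(m,[462.4,-368.5,32]),proj(m,[593.2,-137.6,62]))
env.movep([490,-368.5,250],[180,0,Y0]);im,m=snap('wrist','w3');print(proj(m,[462.4,-368.5,32]))
cv2.imwrite('pics/w12.png',cv2.resize(np.hstack(a),(800,300)))
E
```

```text
w1 2.85 [-58.   5.  64. 104.  -4.  74. -78.] (np.float64(537.3556856167605), np.float64(245.82341366117868)) (np.float64(378.9304457654892), np.float64(126.7459874429279))
w2 4.1417 [-12.  21.  59. 107. -20.  63. -31.] (np.float64(317.80467534930216), np.float64(173.67562312288854)) (np.float64(29.683989223171068), np.float64(-19.64948715312414))
(np.float64(313.1077697420343), np.float64(235.36454734998833))
```

View pics/w12.png

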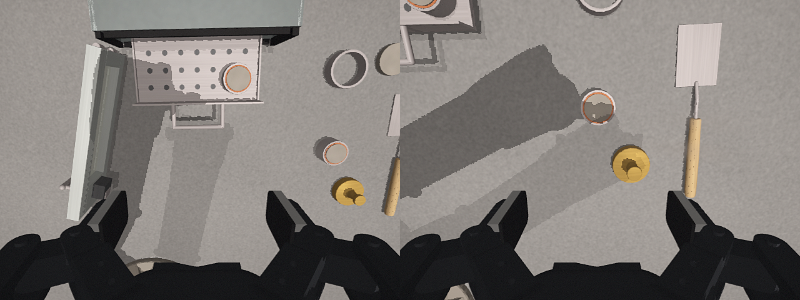

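The left picture (w1) shows the stored specimen at (379,125) px and the specimen at (537,243) px, both within about 3 px of prediction. The right picture (w2) shows the specimen at (317,170) and the weight at (370,262). I'll refine with colour masks.

```bash
python3 - <<'E'
from h import *
def disc(fn,pred,r=45):
    im=cv2.imread(f'pics/{fn}.png');hsv=cv2.cvtColor(im,cv2.COLOR_BGR2HSV)
    k=cv2.inRange(hsv,(3,70,90),(16,255,255));M=np.zeros_like(k);cv2.circle(M,tuple(int(q) for q in pred),r,255,-1)
    p=cv2.findNonZero(k&M)
    if p is None or len(p)<10:return None
    (x,y),(a,b),_=cv2.fitEllipse(cv2.convexHull(p));return (x,y),(a,b),len(p)
S=[462.4,-368.5,32];T=[593.2,-137.6,62];R={}
for nm,X,l in(('spec',S,['w1','w2','w3']),('stored',T,['w1'])):
    rs=[]
    for fn in l:
        m=load(fn);d=disc(fn,proj(m,X));print(nm,fn,d and np.round(np.hstack(d),1))
        if d: rs.append(ray(m,*d[0]));print('   onz',onz(m,*d[0],X[2]).round(1))
    if len(rs)>1:print(tri(rs))
m=load('w1')
for n,p,z in(('plL',(211,165),72),('plR',(422,162),72),('puL',(277,203),70),('puR',(357,203),70),('rfL',(150,50),130),('rfR',(482,45),130)):
    q=onz(m,*p,z);print(n,q.round(1),tocab(q).round(1))
E
```

```text
spec w1 [537.  245.   32.3  38.3 204. ]
   onz [ 463.5 -367.7   32. ]
spec w2 [316.4 172.2  49.7  50.  409. ]
   onz [ 463.7 -367.1   32. ]
spec w3 [311.8 234.2  45.8  47.3 348. ]
   onz [ 463.5 -367.1   32. ]
(array([ 463.78587162, -367.05785039,   33.06588302]), [np.float64(0.031368686209337755), np.float64(0.008614917796073287), np.float64(0.028265311083166374)])
stored w1 [380.6 125.2  41.4  44.1 296. ]
   onz [ 595.  -139.3   62. ]
plL [536.8  46.9  72. ] [-227.3  116.8]
plR [ 559.4 -189.1   72. ] [-223.6 -120.2]
puL [499.1 -29.2  70. ] [-270.9   44. ]
puR [ 506.7 -121.9   70. ] [-270.8  -49.1]
rfL [640.9  86.5 130. ] [-120.4  148. ]
rfR [ 669.1 -209.2  130. ] [-115.8 -149. ]
```

All views agree: specimen top 33 high (32 given), specimen at (463.7,-367.1). Grasping now.

```bash
sed -i 's/radians(4.58)/radians(5.0)/' h.py; python3 - <<'E'
from h import *
x,y=463.7,-367.1
env.movep([x,y,90],[180,0,Y0]);env.move_straight([x,y,5],100)
print('F',np.round(env.current_wrist_force(),1))
env.close_gripper(30);print('w',env.current_gripper_width(),env.current_grasp_force(),env.current_tool_pos())
env.move_straight([x,y,160],150);print('w',env.current_gripper_width(),env.current_grasp_force())
env.movep(w(-190,48,170),[180,0,Y0]);im,m=snap('wrist','w4')
print(env.current_time_s(),env.current_gripper_width(),np.round(env.current_joint_positions()))
E
```

```text
F [-0.  -0.4 -0.1]
w 53.08074431114426 30.430551767349243 [ 464.0119244  -367.13333905    5.55278415]
w 53.206323060072776 31.918612718582153
9.2333 52.64575126321695 [-46.  29.  55. 110. -28.  56. -62.]
```

View pics/w4.png

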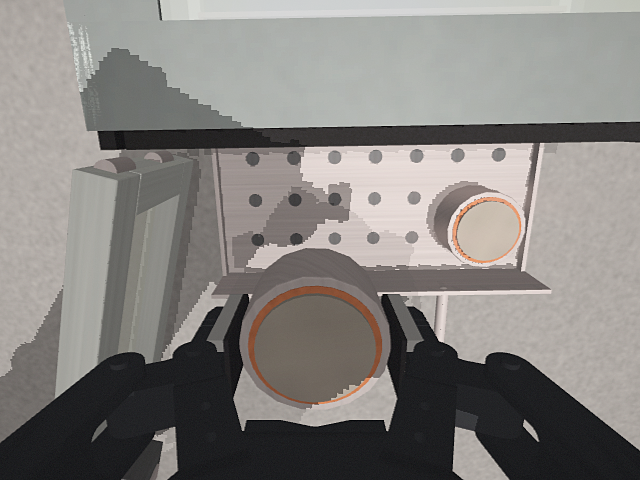

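w4 shows the specimen held cleanly, its centre at (316,345). The stored one is at (486,228), the plate's top edge at row about 285, and the hinge-end door posts at (112,165). I'll check the target against this view.

```bash
python3 - <<'E'
from h import *
m=load('w4')
print(proj(m,w(-190,48,30)),[proj(m,w(-190+a,48+b,30)) for a,b in((27,0),(-27,0),(0,27),(0,-27))])
for n,p,z in(('rimL',(220,155),37),('rimR',(541,145),37),('plL',(214,294),72),('plR',(550,291),72),('stored',(486,228),62),('holesmidrow L',(255,200),30),('holesrow2',(258,239),30),('rfL',(87,130),130),('hinge?',(112,165),130)):
    q=onz(m,*p,z);print(n,q.round(1),tocab(q).round(1))
E
```

```text
(np.float64(311.9382236542709), np.float64(225.68896209076362)) [(np.float64(311.7914505651849), np.float64(190.9736652894257)), (np.float64(312.077417889526), np.float64(258.6116812350145)), (np.float64(277.0662946364797), np.float64(225.76079955177238)), (np.float64(346.8106260595712), np.float64(225.61712365455915))]
rimL [627.4  49.8  37. ] [-135.9  113.5]
rimR [ 653.8 -177.3   37. ] [-129.4 -115. ]
plL [535.3  44.4  72. ] [-228.1  116.1]
plR [ 557.4 -188.3   72. ] [-226.4 -117.7]
stored [ 596.  -139.2   62. ] [-183.7  -72. ]
holesmidrow L [595.6  24.6  30. ] [-169.8   91.1]
holesrow2 [564.9  21.   30. ] [-200.7   90.2]
rfL [641.9  89.6 130. ] [-118.   151.9]
hinge? [626.7  79.1 130. ] [-134.1  142.7]
```

```bash
python3 - <<'E'
from h import *
env.move_straight(w(-186,48,60),120)
f0=np.array(env.current_wrist_force())
for z in (42,39,37.5,36.5,35.7,35,34.3,33.5):
    env.move_straight(w(-186,48,z),40);f=np.array(env.current_wrist_force())-f0;print(z,f.round(1))
    if f[2]>3:break
env.ungrasp();env.pause(.3);env.move_straight(w(-186,48,200),150)
env.movep(w(-260,0,300),[180,0,Y0]);im,m=snap('wrist','w5');print(env.current_time_s())
E
```

```text
42 [-0.8  0.9  0.9]
39 [ 1.1  0.4 -0.1]
37.5 [ 0.7  0.5 -0.5]
36.5 [-0.   0.3  0.2]
35.7 [-0.1  0.4 -0.3]
35 [-0.   1.1  8.6]
14.7667
```

View pics/w5.png

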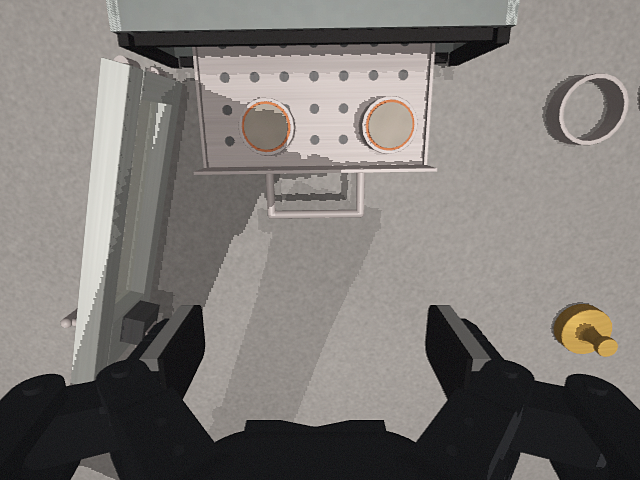

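w5 shows the specimen standing at (267,126) on the tray beside the stored one at (389,124), and the pull bar at row 213, columns 270-362. Next I'll push the tray home with the shut fingers tilted forward.

```bash
python3 - <<'E'
from h import *
m=load('w5')
for p in((270,213),(362,213)):print(tocab(onz(m,*p,70)))
O=[180,-25,Y0]
env.close_gripper(30)
env.movep(w(-325,-2,150),O);env.move_straight(w(-325,-2,58),120)
f0=np.array(env.current_wrist_force());cx=np.array([np.cos(TH),np.sin(TH),0])
g=lambda:float((np.array(env.current_wrist_force())-f0)@cx)
x=-300;env.move_straight(w(x,-2,58),60);print(x,g())
while x<-165:
    x+=15;env.move_straight(w(x,-2,58),60);print(x,round(g(),1),end='; ')
    if g()<-9:break
else:
    while x<-130:
        x+=2;env.move_straight(w(x,-2,58),30);print(x,round(g(),1),end='; ')
        if g()<-9:break
print(env.current_time_s());snap('top','top1')
E
```

```text
[-269.56123765   45.32012535]
[-269.50690101  -47.56413604]Traceback (most recent call last):
  File "<stdin>", line 6, in <module>
cell.PlanningError: the arm cannot follow that straight line within its joint ranges
```

```bash
python3 - <<'E'
from h import *
print(np.round(env.current_joint_positions()),env.current_time_s())
for t in(0,10,15,20,25):
  for Y,s in((Y0,-1),(Y0+180,1),(Y0+90,0),(Y0-90,0)):
    if (s==0)!=(t==0):continue
    o=[180,s*t,Y];r=[]
    for x in(-310,-300,-295,-285,-200,-140):
        for z in (58,150):
            j=env.ik(w(x,-2,z),o);r.append('-' if j is None else 'ok')
    print(t,round(Y),r)
E
```

```text
[  1.  -0.   4. 141. -17.  16. -64.] 17.0583
0 95 ['ok', 'ok', 'ok', 'ok', 'ok', 'ok', 'ok', 'ok', 'ok', 'ok', 'ok', 'ok']
0 -85 ['ok', 'ok', 'ok', 'ok', 'ok', 'ok', 'ok', 'ok', 'ok', 'ok', 'ok', 'ok']
10 5 ['ok', 'ok', 'ok', 'ok', 'ok', 'ok', 'ok', 'ok', 'ok', 'ok', 'ok', 'ok']
10 185 ['ok', 'ok', 'ok', 'ok', 'ok', 'ok', 'ok', 'ok', 'ok', 'ok', 'ok', 'ok']
15 5 ['ok', 'ok', 'ok', 'ok', 'ok', 'ok', 'ok', 'ok', 'ok', 'ok', 'ok', 'ok']
15 185 ['ok', 'ok', 'ok', 'ok', 'ok', 'ok', 'ok', 'ok', 'ok', 'ok', 'ok', 'ok']
20 5 ['ok', 'ok', 'ok', 'ok', 'ok', 'ok', 'ok', 'ok', 'ok', 'ok', 'ok', 'ok']
20 185 ['ok', 'ok', 'ok', 'ok', 'ok', 'ok', 'ok', 'ok', 'ok', 'ok', 'ok', 'ok']
25 5 ['-', 'ok', '-', 'ok', '-', 'ok', '-', 'ok', 'ok', 'ok', 'ok', 'ok']
25 185 ['-', 'ok', '-', 'ok', 'ok', 'ok', 'ok', 'ok', 'ok', 'ok', 'ok', 'ok']
```

```bash
python3 - <<'E'
from h import *
O=[180,-18,Y0];Z=60
env.movep(w(-308,-2,150),O);env.move_straight(w(-308,-2,Z),120)
f0=np.array(env.current_wrist_force());cx=np.array([np.cos(TH),np.sin(TH),0])
g=lambda:float((np.array(env.current_wrist_force())-f0)@cx)
x=-300;env.move_straight(w(x,-2,Z),60);print(x,g())
while x<-165:
    x+=15;env.move_straight(w(x,-2,Z),60);print(x,round(g(),1),end='; ')
    if g()<-9:break
else:
    while x<-130:
        x+=2;env.move_straight(w(x,-2,Z),30);print(x,round(g(),1),end='; ')
        if g()<-9:break
print(env.current_time_s());snap('top','top1')
E
```

```text
-300 -0.9946193372979476
-285 -1.1; -270 -0.9; -255 -1.0; -240 -1.3; -225 -0.8; -210 -1.3; -195 -1.3; -180 -0.8; -165 -1.5; -163 -1.3; -161 -1.0; -159 -1.1; -157 -1.1; -155 -1.9; -153 -2.1; -151 -1.0; -149 -0.4; -147 -0.4; -145 -0.8; -143 -1.1; -141 -1.9; -139 -5.2; -137 -15.5; 25.65
```

The stop was reached with a firm rise at the expected place. Retreating and checking the tray and the door.

```bash
python3 - <<'E'
from h import *
O=[180,-18,Y0]
env.move_straight(w(-175,-2,60),100);env.move_straight(w(-200,-2,230),200)
env.movep(w(-290,60,330),[180,0,Y0]);im,m=snap('wrist','w6');print(env.current_time_s())
E
```

```text
27.925
```

View pics/w6.png

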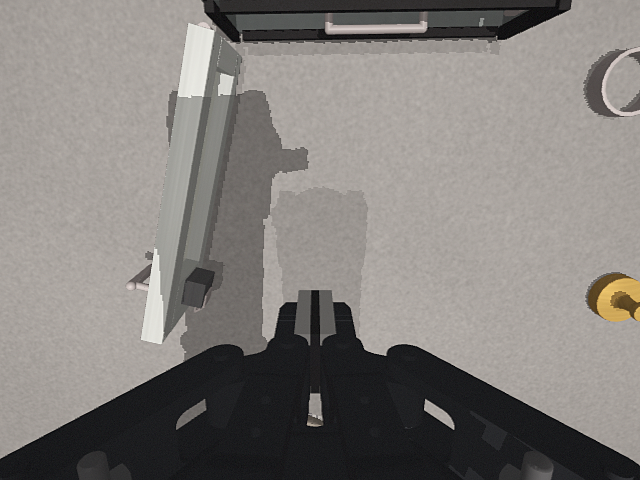

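w6 shows the tray home, with only the pull (326-428, row 28) standing out. The door's top face has corners (188,24), (216,28), (163,343) and (142,340), and the handle is on its left.

```bash
python3 - <<'E'
from h import *
m=load('w6')
P=[tocab(onz(m,*p,130)) for p in((188,24),(216,28),(163,343),(142,340))];print(np.round(P,1))
h=(P[0]+P[1])/2;e=(P[2]+P[3])/2;d=e-h;print(h,np.linalg.norm(d),'a',np.arctan2(-d[0],-d[1]))
for u in(326,428):print(tocab(onz(m,u,32,66)))
# reachability along arcs: fingers on outer face
H=np.array([-131.,150])
for r in(120,150,200,250):
  out=[]
  for a in(1.83,1.5,1.2,.9,.6,.3,.1,0):
    q=H+r*np.array([-np.sin(a),-np.cos(a)])+25*np.array([-np.cos(a),np.sin(a)])
    j=env.ik(w(*q,109),[180,0,Y0]);out.append(j is not None)
  print(r,out)
E
```

```text
[[-136.9  162. ]
 [-139.8  139.6]
 [-429.7  215.9]
 [-426.2  237.1]]
[-138.34047837  150.81527215] 299.3357778744413 a 1.8262871093101778
[-128.82869532   48.8410767 ]
[-128.77909252  -49.43362986]
120 [True, True, True, True, True, True, True, True]
150 [True, True, True, True, True, True, True, True]
200 [True, True, True, True, True, True, True, True]
250 [True, True, True, True, True, True, True, True]
```

```bash
cat >> h.py <<'E'
H=np.array([-137.,150.])
def dp(a,off,r=250,z=109): # TCP target outside the door's outer face
    q=H+r*np.array([-np.sin(a),-np.cos(a)])+(11+off)*np.array([-np.cos(a),np.sin(a)]);return w(*q,z)
def fn(a,f0):  # outward force on tool by the door
    f=np.array(env.current_wrist_force())-f0;n=np.array([-np.cos(a),np.sin(a)]);c,s=np.cos(TH),np.sin(TH)
    return float(f[:2]@np.array([c*n[0]-s*n[1],s*n[0]+c*n[1]]))
E
python3 - <<'E'
from h import *
O=[180,0,Y0]
env.movep(dp(1.83,60,z=220),O);env.move_straight(dp(1.83,60),150)
f0=np.array(env.current_wrist_force());np.save('f0.npy',f0)
env.move_straight(dp(1.8,28),80);print(fn(1.8,f0))
for a in np.arange(1.7,.25,-.1):
    env.move_straight(dp(a,18),110);print(round(a,1),round(fn(a,f0),1),end='; ')
print(env.current_time_s(),np.round(env.current_joint_positions()));snap('top','top2')
snap('wrist','w7')
E
```

```text
1.5198125249560195
1.7 0.9; 1.6 0.1; 1.5 1.1; 1.4 0.3; 1.3 0.8; 1.2 0.5; 1.1 -0.2; 1.0 0.7; 0.9 0.9; 0.8 0.1; 0.7 -0.1; 0.6 -0.4; 0.5 0.4; 0.4 0.3; 0.3 0.7; 36.1833 [  3.  22.   8. 113.  -4.  45. -72.]
```

```bash
python3 -c "
import cv2,numpy as np
a=cv2.imread('pics/top2.png');b=cv2.imread('pics/w7.png')
cv2.imwrite('pics/c7.png',cv2.resize(np.hstack([a,b]),(800,300)))"
```

```text
(no output)
```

View pics/c7.png

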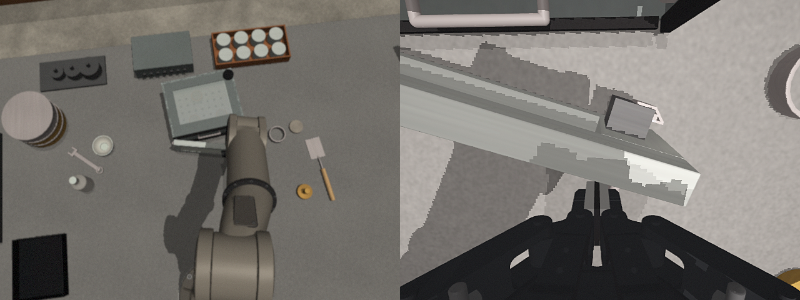

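The door follows cleanly: about 0.3 rad, fingers on the rail near the free edge. Now the slow, force-watched closing.

```bash
cat > close.py <<'E'
from h import *
f0=np.load('f0.npy');a=0.3;L=[]
def F():
    v=[]
    for _ in range(3): env.pause(.02);v.append(fn(0,f0))
    return float(np.mean(v))
while a>0.12:
    a-=.03;env.move_straight(dp(a,18),60)
f=F();print('start',round(f,1))
while a>-.12 and f<22.5:
    a-=.006 if f<4 and a>.06 else (.003 if f<15 else .0016)
    env.move_straight(dp(a,18),20);f=F();L.append((round(a,4),round(f,1)))
    if len(L)>2 and L[-2][1]>9 and f<L[-2][1]-4: print('drop')
    if env.current_time_s()>60:break
print(L,env.current_time_s(),env.current_tool_pos())
E
python3 close.py
```

```text
start 0.1
[(0.084, 0.4), (0.078, -0.4), (0.072, -0.3), (0.066, -0.7), (0.06, -0.1), (0.054, -0.1), (0.051, -0.5), (0.048, -0.6), (0.045, -0.2), (0.042, -0.4), (0.039, -0.1), (0.036, 0.3), (0.033, -0.1), (0.03, 0.1), (0.027, -0.2), (0.024, -0.4), (0.021, -0.2), (0.018, -0.0), (0.015, 0.0), (0.012, -0.5), (0.009, 0.1), (0.006, -0.1), (0.003, -0.5), (-0.0, -0.5), (-0.003, -0.2), (-0.006, 0.8), (-0.009, 4.5), (-0.012, 5.3), (-0.015, 5.4), (-0.018, 5.9), (-0.021, 5.7), (-0.024, 6.6), (-0.027, 7.3), (-0.03, 7.5), (-0.033, 7.9), (-0.036, 8.5), (-0.039, 8.6), (-0.042, 8.7), (-0.045, 9.8), (-0.048, 11.5), (-0.051, 12.0), (-0.054, 12.7), (-0.057, 12.7), (-0.06, 13.4), (-0.063, 18.4), (-0.0646, 21.1), (-0.0662, 21.7), (-0.0678, 23.0)] 52.6583 [ 630.06053182 -165.17150556  108.63483048]
```

```bash
python3 - <<'E'
from h import *
f0=np.load('f0.npy');a=-.0678
for _ in range(9):
    a+=.003;env.move_straight(dp(a,18),30);env.pause(.03);print(round(a,4),round(fn(0,f0),1),end='; ')
env.move_straight(dp(0,60),80);env.move_straight(dp(0,80,z=230),200);env.pause(.1)
snap('wrist','w8');print(env.current_time_s(),np.round(env.current_wrist_force(),1))
E
```

```text
-0.0648 19.9; -0.0618 16.2; -0.0588 10.4; -0.0558 6.0; -0.0528 2.5; -0.0498 -0.1; -0.0468 0.5; -0.0438 -0.9; -0.0408 -0.2; 56.925 [-0.5 -0.1 -0.1]
```

View pics/w8.png

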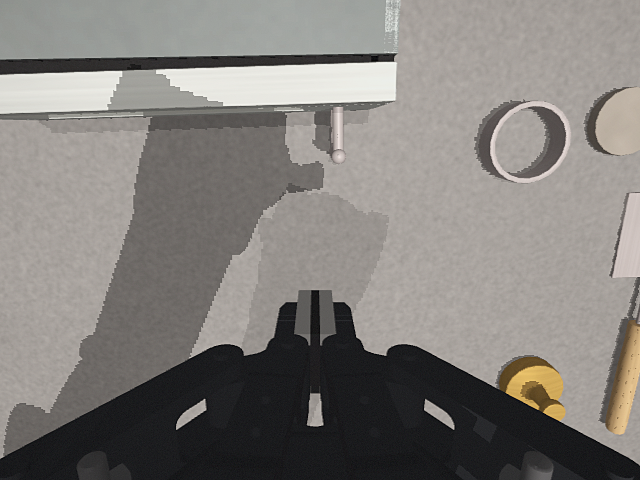

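w8 shows the door shut. Its outer top edge, (0,113)-(396,102), is turned about 0.01 rad inward of the roof edge, (0,60)-(396,53). On backing off, the force fell stiffly from 23 N to 0 and the door stayed squeezed against the gasket, so the latch holds. The bystanders in view are undisturbed and the arm is clear.

```bash
python3 -c "
from cell import env
print(env.sign_off(),env.current_time_s())"
```

```text
the job is handed in; nothing more can be done
the job is handed in; nothing more can be done
```

I handed the job in at about 57 s of the 72 s allowed: specimen upright on the tray, tray home against its stop, and door pressed shut at about 23 N; the latch is judged snapped in because the door stayed put when released, as the bolt itself couldn't be seen.

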